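Clamp an amplifier module with the ratchet

TASK

Snug the amplifier module in the repair cradle: flip the ratchet's reversing lever all the way over, swing the handle well back to feel that it now free-wheels counter-clockwise without drawing the jaw back, then work the handle to and fro, clockwise strokes driving, until the sprung jaw holds the module firmly against the end stop. Stop gently as soon as the handle stiffens - do not crush the module - and leave the lever as set and the things around it alone.

Things in the scene. Friction and masses are not known exactly. Their poses are not given: they have to be found in the camera images.
- cradle: Fixed repair cradle: base plate 130 x 310 mm, 15 mm thick, with a grey gear housing 74 x 74 mm, 89 mm high. Origin: plate's underside, on the bench. +y runs from the housing past jaw and module to the end stop. Ratchet axis: upright at x 0, y -90 mm. Two 10 mm posts, tops 110 mm above the bench, stand 56 mm from that axis at the swing's ends.
- ratchet (a joint): Handle angle, rad. 0: along the cradle's +x; positive: clockwise from above, tightening (its end moves to the cradle's -y). Stops at -0.62 and 0.62; starts at 0.3 to 0.5. 20 teeth: up to 0.31 rad lost motion per reversal. Force at the grip's middle: free-wheeling 1 to 2 N, driving the jaw 3 to 8 N.
- grip (a point): Middle of the handle's level round black grip, 22 mm thick, 85 mm long, 120 mm from the ratchet axis, 105 mm above the bench; x points outward along the handle, z up. Under it is only the bench; near the swing's ends the module (top 67 mm above the bench) and jaws (73 mm) are close.
- reverser (a joint): Reversing lever angle, rad: 0 loosening (handle drives counter-clockwise, drawing the jaw back), 0.9 end stop, tightening (drives clockwise). Midway it slips both ways; drives well only above 0.75. Stays where left; about 2 N at the tip moves it. Starts at 0 to 0.1.
- fin (a point): Point near the free tip of the reversing lever: an upright fin 8 mm thick, 18 mm high, on the flat top of the ratchet head (118 mm above the bench, 62 mm across). Pivot: on the handle's centre line, 42 mm out from the axis; the fin reaches 36 mm back toward the axis, this point 30 mm. It leans 0.45 rad to the handle's left (seen from the axis) at 0, 0.45 to its right at 0.9.
- jaw: Moving jaw, plate 110 mm wide with a sprung rubber pad, driven by the ratchet 12 mm per rad toward the end stop; starts 13 to 30 mm short of holding the module. It stays put when the handle is let go or swung back. Origin: on the base plate, under the unpressed pad's face.
- jaw_face (a point): Middle of the jaw pad's unpressed face; starts at cradle y = -25 mm, 48 mm above the bench. The stiff pad gives 0.3 mm per 50 N. Clamping adds to the driving force at the grip: 3 to 4 N more means about 45 N of clamping (some 0.08 rad of handle after contact). That is firm: 20 N holds, 80 N (6 to 8 N more) crushes.
- amp: Amplifier module: loose dark steel box, roughly 112 x 100 x 52 mm (100 mm between the jaws, give or take 2 mm), about 0.9 kg, on the base plate. Origin: centre of its underside. The jaw first slides it up to 7 mm against the end stop, adding under 1 N at the grip.
- end_stop: Fixed end stop, block 120 mm wide, 55 mm high, rubber face toward the module; its place along the cradle differs. Origin: foot of the rubber face.
- mug: Bystander: mug, 80 mm across, 90 mm high. Origin under its centre.
- screwdriver: Bystander: screwdriver lying on the bench.
- jar: Bystander: screw-top jar, 60 mm across, 65 mm high. Origin under its centre.
Mind the look-alikes: they are no part of the job. What is shaped like the amp but pink or yellow is not meant.

How it is judged:
By the outcome, as a careful person would: the job done as asked, in the order asked, and still so for the second after the job is handed in, with the robot touching nothing.
It also fails if it takes over 72 s, if anything falls off the work surface, if the arm or the gripper's body presses on something with over 40 N, if the wrist force passes 120 N, or if a joint passes its speed limit or range.

ROBOT

A 6-joint arm with a two-finger parallel gripper is mounted at the origin on the work surface. World frame = base frame: x ahead of the robot, y to its left, z up, the work surface at z = 0. Lengths are in m, angles in rad, forces in N, time in s.
With the tool pointing down it reaches from about 0.275 to 0.85 m from the base axis. Payload 5.2 kg.
Tool frame: the origin (TCP) lies midway between the tips of the shut fingers; the grasp point (between the pads) lies behind it (bot.pinch_z is the z of the grasp point in the tool frame, in m); z points along the fingers, y is the line along which they close (so a half turn about z gives the same grasp; the last joint's range is limited). The gripper opens to 85 mm and grips with 20 to 120 N. Pads are 22 mm wide; open, the fingers measure 114 mm over their backs; the gripper's body (76 mm by 85 mm) begins 54 mm behind the grasp point. The pads swing forward as they close: fully open they stand 13 mm farther back than shut.
Start: joints at [-1.331, 0.259, 1.535, -0, 1.348, -0.203], TCP at [0.236, -0.497, 0.21] pointing down, gripper open.
Joint ranges: [-3.14, 3.14], [-0.91, 2.08], [0.19, 2.58], [-1.22, 4.36], [0.22, 2.71], [-3.12, 3.12]. Speed limits (rad/s): [2.57, 2.57, 3.14, 3.14, 3.14, 3.14].

INTERFACE

Orientations are given as a rotation vector (axis times angle).
In Python, from rig import telemetry, snapshot, job, finder, bot gives the robot as it stands.
- The arm moves only by the tool drive_tool, never from a script. Its argument "steps" is a list of rows, each an object with "delta_rot": the turn, a rotation vector about the tool's x, y, z each as a share of 4 degrees, from -1 to 1, a list of three; "translation": the shift along the tool's x, y, z each as a share of 0.025 m, from -1 to 1, a list of three; "gripper": the closure, from 0 (fully open) to 1 (shut). A call has 1 to 5 rows; each row shifts and turns the commanded pose from where the row before left it, along the tool's axes as they then stand; what a row does not reach is not made up. A row lasts 1/10 s, in which the tool goes at most 50 mm and 8.59 degrees, less where a joint would pass 70% of its speed; a pose out of reach is approached as far as the arm can. A call with a number of a shift or a turn outside -1 to 1 is refused whole. A call with a gripper value outside its range is refused whole. The fingers move at their own pace and stop on an object; "force" is the grip in N (left out, the last holds). Time passes only in rows, so rows that do not move let the fingers close. It gives the time, the measured TCP pose, the force, the opening and the grip force at its end, in the units of the state.
- telemetry.get_state(): the state, without advancing time (a new reading comes with each control period).
- snapshot(name): name is "scene" or "side" or "wrist"; returns a dict with "frame" (480x640x3 uint8, blue, green, red), "fx", "fy", "cx", "cy" (pixels), "origin" and "orientation" of the camera in the world; the wrist camera has in their place "hand_eye" (4x4, takes a point from camera to tool coordinates, whose origin is the TCP and whose axes are the flange's). Camera axes: x right, y down, z forward; pixel columns grow to the right and rows downward; lengths in m; the calibration is good to about 2 mm. A picture is of the moment at which its call begins: read the wrist's pose just before it. There is no depth.
- job.hand_in(): hands the job in; it is judged then, once.
Trained networks look in a picture, given as the dict that the camera call returned (one of the last four; its "shot" number tells which), for a name from the list of things; names that differ only in an ending like _2 or _b are one class to them, and where a whole thing is asked for, a point or a joint stands for the part that bears it (a point fixed in the world has none). Each returns a list of dicts, best first, with "conf" (0 to 1); they miss things now and then, are a little off and sometimes report something else, mostly with a low value. They report only what shows in the picture. A call takes as long as a camera call. They do not tell look-alikes from the thing itself.
- finder.outline_of(picture, thing): "region" (480x640 bool, what is visible of it).
- finder.mark_of(picture, thing): "centre" ([x, y, z] in m, in world coordinates, good to about 4 mm: a listed point, or the origin of a listed thing).
The state is a dict: "clock": time; "joints": joint angles; "qd": joint speeds; "joint_torque": joint torques, N m; "tcp_pos": TCP position; "tcp_rot": TCP orientation; "wrist_force": force on the tool from outside, world axes, zero at the start; "torque": the same for the moment, N m; "grip_width": finger opening in m; "grasp_force": force on a finger pad.
Only numpy, scipy, OpenCV 4.12 (cv2) and the standard library are available. Lean on these libraries where they do the work, as an engineer would, in place of code of your own. Each camera call takes 0.05 s, during which the arm holds its last target. There are 200 camera calls.

## Working session

There is one attempt and no reset: what is moved stays moved. The work goes in short steps, Python scripts to look and compute and a tool call to move; the robot and the scene stay as the last step left them, time stands still between calls to the robot, and variables do not carry over. Pictures are saved under pics/ and viewed, at most 10 in all, crops included, and the job is handed in when it is done.

Besides the shell and the picture viewer there is one more tool, called after "Call:" in YAML: its name, and indented under it one key for each argument. drive_tool: Moves the arm, as the interface text tells. Its arguments: {"type":"object","properties":{"steps":{"type":"array","items":{"type":"object","properties":{"delta_rot":{"type":"array","items":{"type":"number","minimum":-1,"maximum":1}},"translation":{"type":"array","items":{"type":"number","minimum":-1,"maximum":1}},"gripper":{"type":"number"}}}},"force":{"type":"number"}},"required":["steps"]}

```bash
ls; mkdir -p pics; cat > h.py <<'E'
import numpy as np, cv2
from rig import telemetry, snapshot, job, finder, bot
def marks(cams, things):
    for c in cams:
        p=snapshot(c); cv2.imwrite(f"pics/{c}_{p['shot']}.png",p['frame'])
        for t in things:
            for r in finder.mark_of(p,t)[:3]: print(c,t,np.round(r['centre'],4),round(r['conf'],2))
E
python3 - <<'E'
from h import *
s=telemetry.get_state(); print({k:np.round(v,3) for k,v in s.items()}, bot.pinch_z)
marks(['scene','side'],['cradle','grip','fin','jaw_face','jaw','amp','end_stop','mug','screwdriver','jar'])
a=cv2.imread([f for f in __import__('glob').glob('pics/scene*')][0]);b=cv2.imread([f for f in __import__('glob').glob('pics/side*')][0])
print(telemetry.get_state()['clock'])
E
ls pics
```

```text
pics
{'clock': np.float64(0.0), 'joints': array([-1.331,  0.259,  1.536,  0.   ,  1.348, -0.203]), 'qd': array([-0.001,  0.001, -0.001, -0.001, -0.001, -0.001]), 'joint_torque': array([ 0.0000e+00, -4.4602e+01, -2.9057e+01, -0.0000e+00,  1.2000e-02,
       -0.0000e+00]), 'tcp_pos': array([ 0.236, -0.496,  0.209]), 'tcp_rot': array([-3.063, -0.689,  0.   ]), 'wrist_force': array([ 0.443,  0.441, -1.   ]), 'torque': array([-0.01 , -0.   , -0.055]), 'grasp_force': np.float64(0.0), 'grip_width': np.float64(0.085)} -0.0187
scene cradle [0.5094 0.0866 0.002 ] 0.82
scene grip [ 0.6056 -0.0643  0.1044] 0.87
scene grip [0.514  0.0597 0.04  ] 0.51
scene fin [0.5075 0.0577 0.017 ] 0.55
scene fin [0.5194 0.0012 0.1295] 0.43
scene jaw_face [0.511  0.0592 0.0458] 0.56
scene jaw [0.5057 0.0602 0.016 ] 0.71
scene amp [0.5159 0.1237 0.0158] 0.75
scene amp [ 0.3201  0.2009 -0.0004] 0.74
scene amp [0.6948 0.3468 0.0026] 0.68
scene end_stop [0.5218 0.177  0.0147] 0.85
scene mug [ 0.5382  0.4492 -0.0015] 0.84
scene screwdriver [ 0.4375 -0.4058 -0.0035] 0.74
scene screwdriver [ 6.090e-01 -3.577e-01  4.000e-04] 0.54
scene jar [ 0.6081 -0.3549 -0.0019] 0.84
side cradle [ 0.6085 -0.3596  0.0032] 0.35
side grip [ 0.6026 -0.0679  0.1033] 0.86
side fin [0.5221 0.0018 0.1277] 0.48
side jaw_face [0.5062 0.0558 0.0498] 0.94
side jaw [0.5125 0.0617 0.0192] 0.58
side amp [ 0.6923  0.3444 -0.0022] 0.76
side amp [0.5148 0.1237 0.0151] 0.63
side amp [ 0.3207  0.1978 -0.0039] 0.6
side end_stop [0.5225 0.1774 0.016 ] 0.82
side mug [ 0.5343  0.4486 -0.0028] 0.79
side screwdriver [ 0.434  -0.4066  0.002 ] 0.6
side jar [ 0.6065 -0.3566  0.0024] 0.88
1.1
scene_1.png
side_2.png
```

View pics/scene_1.png

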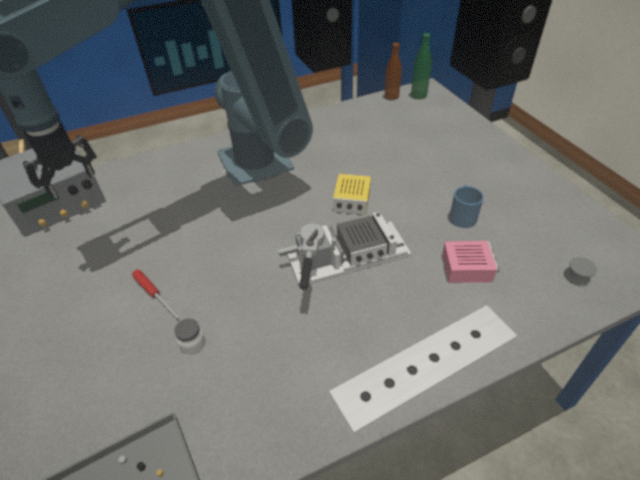

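View pics/side_2.png

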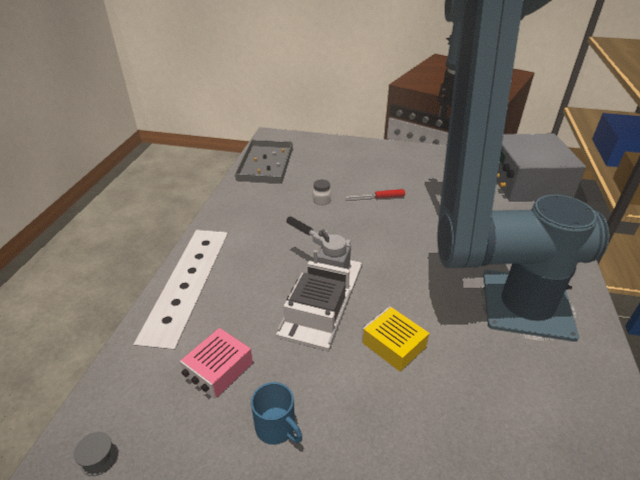

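The scene view has the cradle at about (345,250) with its grey handle ending in a black grip at (305,275), and the lever on the head at about (300,245). The side view has the grip at (300,225), the head at (335,245) and the dark module at (320,290). The pink and yellow boxes are decoys. The network marks fit the drawing: ratchet axis ≈ (0.499,-0.003), handle ≈ 0.42 rad.

```bash
cat >> h.py <<'E'
from scipy.spatial.transform import Rotation as R
def alpha(s=None):
    s=s or telemetry.get_state(); m=R.from_rotvec(s['tcp_rot']).as_matrix(); return np.arctan2(m[1,0],m[0,0])
def plan(xyz, al, n, p=None, a=None):
    "rows (tool-axis shares) going straight to xyz, tool down, x axis heading al"
    s=telemetry.get_state(); p=np.array(s['tcp_pos'] if p is None else p); a=alpha(s) if a is None else a
    d=(np.array(xyz)-p)/n; da=(al-a)/n
    for k in range(n):
        t=a+da*k
        v=np.array([np.cos(t)*d[0]+np.sin(t)*d[1], np.sin(t)*d[0]-np.cos(t)*d[1], -d[2]])/.025
        print(k,np.round(v,2),'rz',round(-da/np.radians(4),2))
E
python3 -c "
from h import *
plan([.520,.001,.20],-.8,25)"
```

```text
0 [ 0.75 -0.53  0.02] rz 0.71
1 [ 0.73 -0.56  0.02] rz 0.71
2 [ 0.7  -0.6   0.02] rz 0.71
3 [ 0.67 -0.63  0.02] rz 0.71
4 [ 0.63 -0.66  0.02] rz 0.71
5 [ 0.6  -0.69  0.02] rz 0.71
6 [ 0.56 -0.72  0.02] rz 0.71
7 [ 0.53 -0.75  0.02] rz 0.71
8 [ 0.49 -0.78  0.02] rz 0.71
9 [ 0.45 -0.8   0.02] rz 0.71
10 [ 0.41 -0.82  0.02] rz 0.71
11 [ 0.37 -0.84  0.02] rz 0.71
12 [ 0.33 -0.86  0.02] rz 0.71
13 [ 0.28 -0.87  0.02] rz 0.71
14 [ 0.24 -0.89  0.02] rz 0.71
15 [ 0.2  -0.9   0.02] rz 0.71
16 [ 0.15 -0.9   0.02] rz 0.71
17 [ 0.11 -0.91  0.02] rz 0.71
18 [ 0.06 -0.92  0.02] rz 0.71
19 [ 0.02 -0.92  0.02] rz 0.71
20 [-0.03 -0.92  0.02] rz 0.71
21 [-0.08 -0.91  0.02] rz 0.71
22 [-0.12 -0.91  0.02] rz 0.71
23 [-0.17 -0.9   0.02] rz 0.71
24 [-0.21 -0.89  0.02] rz 0.71
```

Call:
drive_tool:
  steps:
    - {"translation": [0.75,-0.53,0.02],"delta_rot": [0,0,0.71],"gripper": 0.6}
    - {"translation": [0.73,-0.56,0.02],"delta_rot": [0,0,0.71],"gripper": 0.6}
    - {"translation": [0.7,-0.6,0.02],"delta_rot": [0,0,0.71],"gripper": 0.6}
    - {"translation": [0.67,-0.63,0.02],"delta_rot": [0,0,0.71],"gripper": 0.6}
    - {"translation": [0.63,-0.66,0.02],"delta_rot": [0,0,0.71],"gripper": 0.6}

```text
clock: 1.6
tcp_pos: [0.293, -0.3964, 0.2075]
tcp_rot: [3.127, 0.302, 0.0]
wrist_force: [-0.1, 0.7, 0.5]
grip_width: 0.0343
grasp_force: 0.0
```

Call:
drive_tool:
  steps:
    - {"translation": [0.6,-0.69,0.02],"delta_rot": [0,0,0.71],"gripper": 0.6}
    - {"translation": [0.56,-0.72,0.02],"delta_rot": [0,0,0.71],"gripper": 0.6}
    - {"translation": [0.53,-0.75,0.02],"delta_rot": [0,0,0.71],"gripper": 0.6}
    - {"translation": [0.49,-0.78,0.02],"delta_rot": [0,0,0.71],"gripper": 0.6}
    - {"translation": [0.45,-0.8,0.02],"delta_rot": [0,0,0.71],"gripper": 0.6}

```text
clock: 2.1
tcp_pos: [0.3497, -0.2968, 0.2051]
tcp_rot: [3.14, -0.086, 0.0]
wrist_force: [0.1, -0.4, 0.7]
grip_width: 0.034
grasp_force: 0.0
```

Call:
drive_tool:
  steps:
    - {"translation": [0.41,-0.82,0.02],"delta_rot": [0,0,0.71],"gripper": 0.6}
    - {"translation": [0.37,-0.84,0.02],"delta_rot": [0,0,0.71],"gripper": 0.6}
    - {"translation": [0.33,-0.86,0.02],"delta_rot": [0,0,0.71],"gripper": 0.6}
    - {"translation": [0.28,-0.87,0.02],"delta_rot": [0,0,0.71],"gripper": 0.6}
    - {"translation": [0.24,-0.89,0.02],"delta_rot": [0,0,0.71],"gripper": 0.6}

```text
clock: 2.6
tcp_pos: [0.4063, -0.197, 0.2026]
tcp_rot: [3.105, -0.474, 0.0]
wrist_force: [0.2, -0.6, 0.1]
grip_width: 0.0345
grasp_force: 0.0
```

Call:
drive_tool:
  steps:
    - {"translation": [0.2,-0.9,0.02],"delta_rot": [0,0,0.71],"gripper": 0.6}
    - {"translation": [0.15,-0.9,0.02],"delta_rot": [0,0,0.71],"gripper": 0.6}
    - {"translation": [0.11,-0.91,0.02],"delta_rot": [0,0,0.71],"gripper": 0.6}
    - {"translation": [0.06,-0.92,0.02],"delta_rot": [0,0,0.71],"gripper": 0.6}
    - {"translation": [0.02,-0.92,0.02],"delta_rot": [0,0,0.71],"gripper": 0.6}

```text
clock: 3.1
tcp_pos: [0.4632, -0.0972, 0.2001]
tcp_rot: [3.023, -0.854, 0.001]
wrist_force: [-0.1, -1.1, -0.0]
grip_width: 0.0344
grasp_force: 0.0
```

Call:
drive_tool:
  steps:
    - {"translation": [-0.03,-0.92,0.02],"delta_rot": [0,0,0.71],"gripper": 0.6}
    - {"translation": [-0.08,-0.91,0.02],"delta_rot": [0,0,0.71],"gripper": 0.6}
    - {"translation": [-0.12,-0.91,0.02],"delta_rot": [0,0,0.71],"gripper": 0.6}
    - {"translation": [-0.17,-0.9,0.02],"delta_rot": [0,0,0.71],"gripper": 0.6}
    - {"translation": [-0.21,-0.89,0.02],"delta_rot": [0,0,0.71],"gripper": 0.6}

```text
clock: 3.6
tcp_pos: [0.5195, 0.0027, 0.1976]
tcp_rot: [-2.895, 1.221, -0.0]
wrist_force: [-0.3, -0.1, 0.0]
grip_width: 0.0342
grasp_force: 0.0
```

```bash
cat >> h.py <<'E'
def wpix(p, s, pts):
    "project world points in wrist picture"
    T=np.eye(4); T[:3,:3]=R.from_rotvec(s['tcp_rot']).as_matrix(); T[:3,3]=s['tcp_pos']
    C=np.linalg.inv(T@np.array(p['hand_eye']))
    q=(C[:3,:3]@np.array(pts).T).T+C[:3,3]
    return np.c_[p['fx']*q[:,0]/q[:,2]+p['cx'], p['fy']*q[:,1]/q[:,2]+p['cy']]
E
python3 - <<'E'
from h import *
s=telemetry.get_state(); print(alpha(s)); p=snapshot('wrist'); im=p['frame'].copy()
for t in ['fin','grip','jaw_face']:
    for r in finder.mark_of(p,t)[:2]: print(t,np.round(r['centre'],4),round(r['conf'],2))
pts=[[.499,-.003,.118],[.535,-.0246,.118],[.5205,.001,.136],[.604,-.066,.116]]
for u in wpix(p,s,pts): print(u); cv2.drawMarker(im,(int(u[0]),int(u[1])),(0,0,255),0,12)
cv2.imwrite('pics/w1.png',im)
E
```

```text
-0.7983137172779309
fin [ 5.181e-01 -3.000e-04  1.275e-01] 0.67
grip [ 0.6039 -0.0695  0.1096] 0.82
jaw_face [0.5119 0.0588 0.0497] 0.84
[344.87350406 250.62963297]
[329.83614532 192.18544498]
[318.4708473  241.60740727]
[296.90317937  63.99937515]
```

View pics/w1.png

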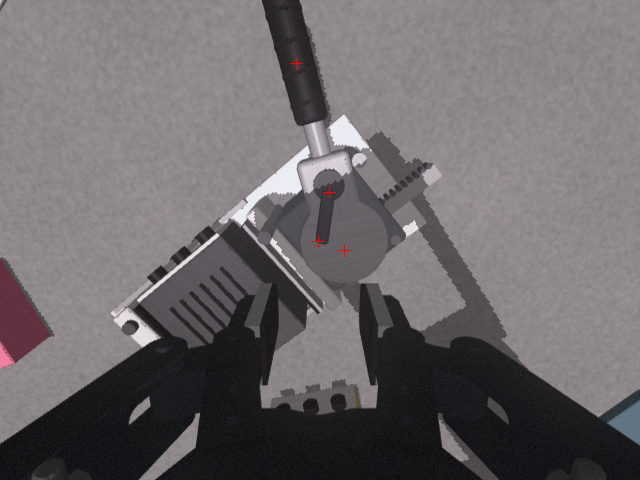

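The wrist view shows the lever from its pivot at (328,183) to its tip at (322,240), leaning to the handle's left, with the handle and grip above at (297,64). The open fingers lie evenly either side of the fin. I'll go straight down, straddling it.

Call:
drive_tool:
  steps:
    - {"translation": [0,0,0.8],"gripper": 0.6}
    - {"translation": [0,0,0.8],"gripper": 0.6}
    - {"translation": [0,0,0.8],"gripper": 0.6}
    - {"translation": [0,0,0.4],"gripper": 0.6}
    - {"translation": [0,0,0.2],"gripper": 0.6}

```text
validation failed for argument at $.st...
```

Call:
drive_tool:
  steps:
    - {"translation": [0,0,0.8],"delta_rot": [0,0,0],"gripper": 0.6}
    - {"translation": [0,0,0.8],"delta_rot": [0,0,0],"gripper": 0.6}
    - {"translation": [0,0,0.8],"delta_rot": [0,0,0],"gripper": 0.6}
    - {"translation": [0,0,0.4],"delta_rot": [0,0,0],"gripper": 0.6}
    - {"translation": [0,0,0.2],"delta_rot": [0,0,0],"gripper": 0.6}

```text
clock: 4.3
tcp_pos: [0.5183, 0.0011, 0.1217]
tcp_rot: [2.895, -1.219, -0.002]
wrist_force: [0.1, 0.4, 0.4]
grip_width: 0.0343
grasp_force: 0.0
```

Call:
drive_tool:
  steps:
    - {"translation": [0,0.2,0],"delta_rot": [0,0,-0.3],"gripper": 0.6}
    - {"translation": [0,0.2,0],"delta_rot": [0,0,-0.3],"gripper": 0.6}
    - {"translation": [0,0.2,0],"delta_rot": [0,0,-0.7],"gripper": 0.6}
    - {"translation": [0,0.2,0],"delta_rot": [0,0,-1],"gripper": 0.6}
    - {"translation": [0,0.15,0],"delta_rot": [0,0,-1],"gripper": 0.6}

```text
clock: 4.8
tcp_pos: [0.5033, -0.0165, 0.1236]
tcp_rot: [3.018, -0.871, 0.003]
wrist_force: [-0.4, -0.2, 0.5]
grip_width: 0.0341
grasp_force: 0.0
```

Call:
drive_tool:
  steps:
    - {"translation": [0,0.1,0],"delta_rot": [0,0,-1],"gripper": 0.6}
    - {"translation": [0,0.1,0],"delta_rot": [0,0,-1],"gripper": 0.6}
    - {"translation": [0,0.1,0],"delta_rot": [0,0,-1],"gripper": 0.6}

```text
clock: 5.1
tcp_pos: [0.4998, -0.023, 0.1236]
tcp_rot: [3.093, -0.551, 0.003]
wrist_force: [0.6, -0.5, 0.1]
grip_width: 0.0343
grasp_force: 0.0
```

Call:
drive_tool:
  steps:
    - {"translation": [0.02,0.12,0.04],"delta_rot": [0,0,-1],"gripper": 0.6}
    - {"translation": [0.02,0.12,0.04],"delta_rot": [0,0,-1],"gripper": 0.6}

```text
clock: 5.3
tcp_pos: [0.4989, -0.029, 0.1216]
tcp_rot: [3.123, -0.334, 0.003]
wrist_force: [0.2, -0.3, -0.7]
grip_width: 0.034
grasp_force: 0.0
```

```bash
python3 - <<'E'
from h import *
s=telemetry.get_state(); p=snapshot('wrist'); im=p['frame'].copy()
for t in ['fin','grip']:
    for r in finder.mark_of(p,t)[:2]: print(t,np.round(r['centre'],4),round(r['conf'],2))
cv2.imwrite('pics/w2.png',im)
E
```

```text
fin [ 0.5152 -0.002   0.1268] 0.67
grip [ 0.6069 -0.066   0.11  ] 0.77
```

View pics/w2.png

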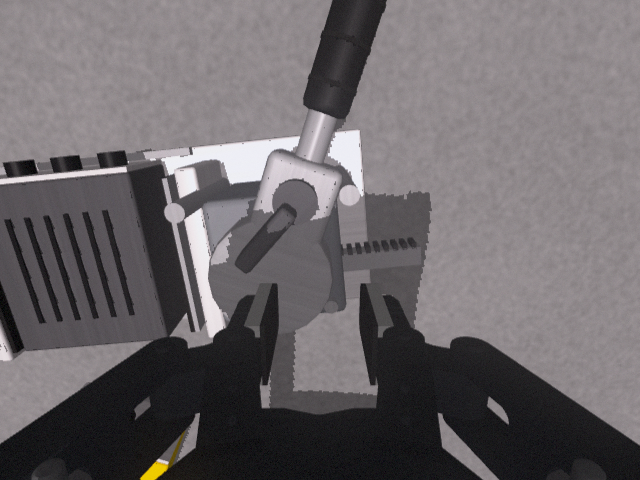

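The view shows the fin unmoved, from (290,210) to its tip at (240,268). The left pad at (268,300) passed behind the tip. I'll work out where it is from the pixels.

```bash
cat >> h.py <<'E'
def wray(p,s,uv,z):
    T=np.eye(4); T[:3,:3]=R.from_rotvec(s['tcp_rot']).as_matrix(); T[:3,3]=s['tcp_pos']
    C=T@np.array(p['hand_eye']); d=C[:3,:3]@[(uv[0]-p['cx'])/p['fx'],(uv[1]-p['cy'])/p['fy'],1]
    return C[:3,3]+d*(z-C[2,3])/d[2]
E
python3 - <<'E'
from h import *
s=telemetry.get_state(); p=snapshot('wrist')
a=alpha(s); print(a, s['tcp_pos'])
for n,uv,z in [('tip',(243,266),.136),('pivot',(295,195),.125),('headleft',(209,265),.118),('headbottom',(268,335),.118)]: print(n,wray(p,s,uv,z).round(4))
m=R.from_rotvec(s['tcp_rot']).as_matrix()
print('tcp px',wpix(p,s,[s['tcp_pos'], s['tcp_pos']+m@[.011,-.017,-.004], s['tcp_pos']+m@[-.011,-.017,-.004]]))
for uv in [(278,284),(262,385)]: print(m.T@(wray(p,s,uv,s['tcp_pos'][2]+.004)-s['tcp_pos']))
E
```

```text
-0.21817079155677804 [ 0.49885488 -0.02886968  0.12134499]
tip [ 0.5197 -0.0013  0.136 ]
pivot [ 0.5429 -0.0291  0.125 ]
headleft [0.5178 0.0197 0.118 ]
headbottom [0.4751 0.0017 0.118 ]
tcp px [[316.72234339 283.29536265]
 [279.45232818 264.63164059]
 [280.82227683 308.16252505]]
[ 0.00140553 -0.01795715 -0.00400102]
[-0.05393855 -0.02773526 -0.00408499]
```

```bash
python3 - <<'E'
from h import *
s=telemetry.get_state(); p=snapshot('wrist'); print(np.array(p['hand_eye']).round(3),p['fx'])
m=R.from_rotvec(s['tcp_rot']).as_matrix()
for z in [0,-.005,-.01,-.015,-.02,-.04]: print(z,wpix(p,s,[s['tcp_pos']+m@[.011,-.017,z]]).round(0))
E
```

```text
[[-0.    -0.96  -0.281  0.072]
 [ 1.    -0.    -0.     0.001]
 [ 0.    -0.281  0.96  -0.163]
 [ 0.     0.     0.     1.   ]] 371.9420702420247
0 [[280. 262.]]
-0.005 [[279. 265.]]
-0.01 [[278. 269.]]
-0.015 [[277. 274.]]
-0.02 [[276. 278.]]
-0.04 [[269. 300.]]
```

```bash
python3 -c "
from h import *
s=telemetry.get_state()
print(s['tcp_pos'])
plan([.5275,-.0105,.150],-.86,8,p=s['tcp_pos']+np.array([0,0,.03]))"
```

```text
[ 0.49880712 -0.02856525  0.12111046]
0 [ 0.12 -0.12  0.01] rz 1.15
1 [ 0.11 -0.13  0.01] rz 1.15
2 [ 0.1  -0.14  0.01] rz 1.15
3 [ 0.09 -0.14  0.01] rz 1.15
4 [ 0.08 -0.15  0.01] rz 1.15
5 [ 0.06 -0.16  0.01] rz 1.15
6 [ 0.05 -0.16  0.01] rz 1.15
7 [ 0.04 -0.17  0.01] rz 1.15
```

Call:
drive_tool:
  steps:
    - {"translation": [0,0,-0.6],"delta_rot": [0,0,0],"gripper": 0.6}
    - {"translation": [0,0,-0.6],"delta_rot": [0,0,0],"gripper": 0.6}

```text
clock: 5.75
tcp_pos: [0.4982, -0.0282, 0.1507]
tcp_rot: [-3.123, 0.341, 0.002]
wrist_force: [-0.9, 1.3, -0.0]
grip_width: 0.0344
grasp_force: 0.0
```

Call:
drive_tool:
  steps:
    - {"translation": [0.12,-0.12,0],"delta_rot": [0,0,1],"gripper": 0.6}
    - {"translation": [0.11,-0.13,0],"delta_rot": [0,0,1],"gripper": 0.6}
    - {"translation": [0.1,-0.14,0],"delta_rot": [0,0,1],"gripper": 0.6}
    - {"translation": [0.09,-0.14,0],"delta_rot": [0,0,1],"gripper": 0.6}
    - {"translation": [0.08,-0.15,0],"delta_rot": [0,0,1],"gripper": 0.6}

```text
clock: 6.25
tcp_pos: [0.5165, -0.0165, 0.1508]
tcp_rot: [-3.015, 0.883, -0.001]
wrist_force: [0.5, 0.4, -0.4]
grip_width: 0.0345
grasp_force: 0.0
```

Call:
drive_tool:
  steps:
    - {"translation": [0.06,-0.16,0],"delta_rot": [0,0,1],"gripper": 0.6}
    - {"translation": [0.05,-0.16,0],"delta_rot": [0,0,1],"gripper": 0.6}
    - {"translation": [0.04,-0.17,0],"delta_rot": [0,0,1],"gripper": 0.6}
    - {"translation": [0,0,0],"delta_rot": [0,0,1],"gripper": 0.6}

```text
clock: 6.65
tcp_pos: [0.5271, -0.0088, 0.1508]
tcp_rot: [-2.863, 1.293, -0.001]
wrist_force: [-0.5, 0.3, 0.3]
grip_width: 0.0341
grasp_force: 0.0
```

```bash
python3 - <<'E'
from h import *
s=telemetry.get_state(); p=snapshot('wrist'); im=p['frame'].copy()
print(alpha(s),s['tcp_pos'])
m=R.from_rotvec(s['tcp_rot']).as_matrix()
for r in finder.mark_of(p,'fin')[:2]: print(np.round(r['centre'],4),round(r['conf'],2), m.T@(r['centre']-s['tcp_pos']))
cv2.imwrite('pics/w3.png',im[100:400,120:520])
E
```

```text
-0.8486183469013351 [ 0.52709047 -0.00876515  0.1507598 ]
[ 0.5201 -0.0008  0.1285] 0.7 [-1.06060670e-02 -9.21452486e-06  2.22557904e-02]
```

View pics/w3.png

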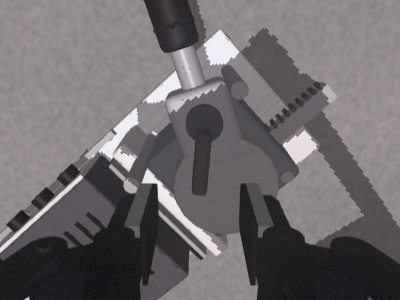

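The crop shows the fin centred between the pads (pivot at crop (204,122), tip at (200,192)). I'll go down and bring the fingers close around it.

Call:
drive_tool:
  steps:
    - {"translation": [-0.05,0,0.5],"delta_rot": [0,0,0],"gripper": 0.6}
    - {"translation": [-0.05,0,0.5],"delta_rot": [0,0,0],"gripper": 0.6}
    - {"translation": [-0.05,0,0.2],"delta_rot": [0,0,0],"gripper": 0.7}
    - {"translation": [0,0,0],"delta_rot": [0,0,0],"gripper": 0.85}
    - {"translation": [0,0,0],"delta_rot": [0,0,0],"gripper": 0.85}
  force: 20

```text
clock: 7.25
tcp_pos: [0.524, -0.0063, 0.1203]
tcp_rot: [2.865, -1.288, -0.001]
wrist_force: [-0.6, 0.2, 0.1]
grip_width: 0.0129
grasp_force: 0.0
```

Call:
drive_tool:
  steps:
    - {"translation": [0,0.1,0],"delta_rot": [0,0,-0.8],"gripper": 0.85}
    - {"translation": [0,0.09,0],"delta_rot": [0,0,-1],"gripper": 0.85}
    - {"translation": [0,0.08,0],"delta_rot": [0,0,-1],"gripper": 0.85}
    - {"translation": [0,0.08,0],"delta_rot": [0,0,-1],"gripper": 0.85}
    - {"translation": [0,0.08,0],"delta_rot": [0,0,-1],"gripper": 0.85}

```text
clock: 7.75
tcp_pos: [0.5175, -0.0145, 0.1211]
tcp_rot: [-3.041, 0.788, -0.002]
wrist_force: [-0.6, -0.6, 0.7]
grip_width: 0.0129
grasp_force: 0.0
```

Call:
drive_tool:
  steps:
    - {"translation": [0,0.08,0],"delta_rot": [0,0,-1],"gripper": 0.85}
    - {"translation": [0,0.08,0],"delta_rot": [0,0,-1],"gripper": 0.85}
    - {"translation": [0,0.08,0],"delta_rot": [0,0,-1],"gripper": 0.85}

```text
clock: 8.05
tcp_pos: [0.5149, -0.02, 0.1211]
tcp_rot: [3.107, -0.466, 0.002]
wrist_force: [-0.3, -0.5, -0.0]
grip_width: 0.013
grasp_force: 0.0
```

```bash
python3 - <<'E'
from h import *
s=telemetry.get_state(); p=snapshot('wrist'); im=p['frame'].copy()
print(alpha(s),s['tcp_pos'],s['wrist_force'],s['grasp_force'])
m=R.from_rotvec(s['tcp_rot']).as_matrix()
for r in finder.mark_of(p,'fin')[:2]: print(np.round(r['centre'],4),round(r['conf'],2), m.T@(r['centre']-s['tcp_pos']))
cv2.imwrite('pics/w4.png',im[100:400,120:520])
E
```

```text
-0.2977108938565442 [ 0.51494228 -0.0199812   0.12108387] [-0.34232015 -0.53290214 -0.0219482 ] 0.0
[0.5194 0.001  0.1257] 0.71 [-0.00188727 -0.0213661  -0.0046172 ]
```

View pics/w4.png

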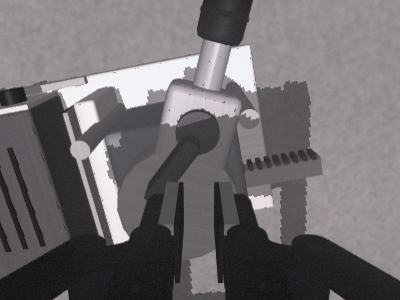

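The fin has not moved again: its tip is at crop (150,193) and the fingers have passed it at (180,185) with no force. I'll check heights by triangulating the tip over three views.

```bash
python3 - <<'E'
from h import *
from scipy.optimize import least_squares
p=snapshot('wrist'); 
V=[((322,243),[.5195,.0027,.1976],[-2.895,1.221,0]),((241,268),[.4989,-.029,.1216],[3.123,-.334,.003]),((319,294),[.5271,-.0088,.1508],[-2.863,1.293,-.001]),((269,294),[.5149,-.02,.1211],[3.107,-.466,.002])]
f=lambda X:np.concatenate([wpix(p,dict(tcp_pos=np.array(t),tcp_rot=r),[X])[0]-u for u,t,r in V])
r=least_squares(f,[.52,0,.13]); print('tip',r.x.round(4),r.fun.round(1))
W=[((328,183),V[0][1],V[0][2]),((295,195),V[1][1],V[1][2]),((324,222),V[2][1],V[2][2]),((318,230),V[3][1],V[3][2])]
V=W; r=least_squares(f,[.53,0,.13]); print('pivot',r.x.round(4),r.fun.round(1))
for t in ['fin','grip']:
  for c in ['scene','side']:
    q=snapshot(c); print(c,t,[(r['centre'].round(4) if hasattr(r['centre'],'round') else r['centre'],r['conf']) for r in finder.mark_of(q,t)[:1]])
E
```

```text
tip [0.5126 0.0059 0.1151] [-0.7  1.5  0.1 -1.3  0.2 -2.8 -0.3  2.7]
pivot [ 0.5413 -0.0288  0.1247] [-0.8 -1.   0.6  3.8 -2.1 -1.6  0.1 -0.9]
scene fin [([0.5365, 0.4488, -0.0048], 0.67)]
side fin []
scene grip [([0.604, -0.0646, 0.1061], 0.71)]
side grip [([0.6044, -0.0664, 0.1054], 0.71)]
```

```bash
python3 - <<'E'
import cv2,numpy as np
a=cv2.imread('pics/w2.png')[170:320,190:340]; b=cv2.imread('pics/w4.png')[80:230,90:240]
f=lambda x:cv2.resize(cv2.convertScaleAbs(x,alpha=1.6,beta=20),(400,400),interpolation=cv2.INTER_CUBIC)
cv2.imwrite('pics/z.png',np.hstack([f(a),f(b)]))
E
```

```text
(no output)
```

View pics/z.png

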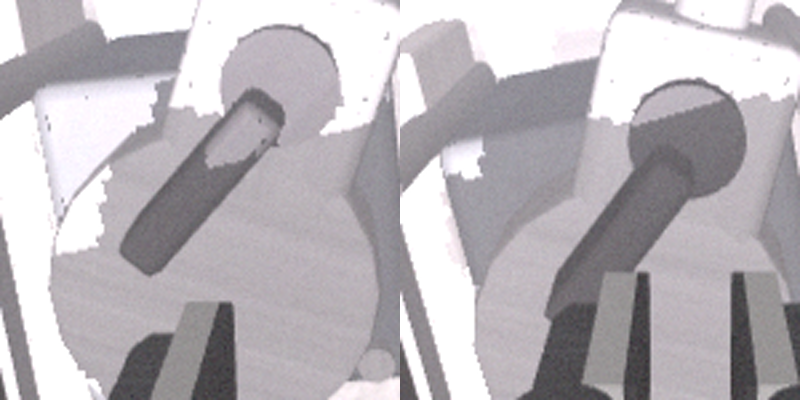

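The enlargement shows the fin unmoved and the finger tips covering it from above. By the pad spacing (31 px for 13 mm, so depth ≈0.153 m) the tips are about 20 mm higher than I took them. I'll go back over the fin and step down with force checks.

```bash
python3 -c "
from h import *
plan([.523,-.005,.141],-.88,9)"
```

```text
0 [ 0.02 -0.07 -0.09] rz 0.92
1 [ 0.01 -0.07 -0.09] rz 0.92
2 [ 0.01 -0.07 -0.09] rz 0.92
3 [ 0.   -0.08 -0.09] rz 0.92
4 [-0.   -0.08 -0.09] rz 0.92
5 [-0.01 -0.07 -0.09] rz 0.92
6 [-0.01 -0.07 -0.09] rz 0.92
7 [-0.02 -0.07 -0.09] rz 0.92
8 [-0.02 -0.07 -0.09] rz 0.92
```

Call:
drive_tool:
  steps:
    - {"translation": [0,0,-0.4],"delta_rot": [0,0,0],"gripper": 0.6}
    - {"translation": [0,0,-0.4],"delta_rot": [0,0,0],"gripper": 0.6}
    - {"translation": [0.02,-0.07,0],"delta_rot": [0,0,0.92],"gripper": 0.6}
    - {"translation": [0.01,-0.07,0],"delta_rot": [0,0,0.92],"gripper": 0.6}
    - {"translation": [0.01,-0.07,0],"delta_rot": [0,0,0.92],"gripper": 0.6}

```text
clock: 9.1
tcp_pos: [0.5179, -0.0153, 0.1418]
tcp_rot: [3.045, -0.771, 0.003]
wrist_force: [-0.1, -0.5, -0.1]
grip_width: 0.0344
grasp_force: 0.0
```

Call:
drive_tool:
  steps:
    - {"translation": [0,-0.08,0],"delta_rot": [0,0,0.92],"gripper": 0.6}
    - {"translation": [0,-0.08,0],"delta_rot": [0,0,0.92],"gripper": 0.6}
    - {"translation": [-0.01,-0.07,0],"delta_rot": [0,0,0.92],"gripper": 0.6}
    - {"translation": [-0.01,-0.07,0],"delta_rot": [0,0,0.92],"gripper": 0.6}
    - {"translation": [-0.02,-0.07,0],"delta_rot": [0,0,0.92],"gripper": 0.6}

```text
clock: 9.6
tcp_pos: [0.5225, -0.0071, 0.1417]
tcp_rot: [-2.883, 1.248, -0.002]
wrist_force: [-0.6, -0.6, 0.5]
grip_width: 0.0342
grasp_force: 0.0
```

Call:
drive_tool:
  steps:
    - {"translation": [-0.02,-0.07,0.3],"delta_rot": [0,0,0.92],"gripper": 0.6}
    - {"translation": [0,0,0.4],"delta_rot": [0,0,0],"gripper": 0.6}
    - {"translation": [0,0,0.2],"delta_rot": [0,0,0],"gripper": 0.6}
    - {"translation": [0,0,0],"delta_rot": [0,0,0],"gripper": 0.6}

```text
clock: 10.0
tcp_pos: [0.5221, -0.0054, 0.1173]
tcp_rot: [2.844, -1.334, -0.003]
wrist_force: [-0.5, -0.1, 0.9]
grip_width: 0.034
grasp_force: 0.0
```

Call:
drive_tool:
  steps:
    - {"translation": [0,0,0.12],"delta_rot": [0,0,0],"gripper": 0.6}
    - {"translation": [0,0,0],"delta_rot": [0,0,0],"gripper": 0.6}

```text
clock: 10.2
tcp_pos: [0.5227, -0.0055, 0.1149]
tcp_rot: [2.843, -1.336, -0.0]
wrist_force: [-0.0, 0.2, -1.2]
grip_width: 0.0342
grasp_force: 0.0
```

Call:
drive_tool:
  steps:
    - {"translation": [0,0,0.12],"delta_rot": [0,0,0],"gripper": 0.6}
    - {"translation": [0,0,0],"delta_rot": [0,0,0],"gripper": 0.6}

```text
clock: 10.4
tcp_pos: [0.5227, -0.0055, 0.1118]
tcp_rot: [2.843, -1.336, -0.001]
wrist_force: [-0.8, -0.2, -0.1]
grip_width: 0.034
grasp_force: 0.0
```

```bash
python3 - <<'E'
from h import *
s=telemetry.get_state(); print(s['tcp_pos'],s['wrist_force'],alpha(s))
p=snapshot('wrist'); q=snapshot('side')
a=p['frame'][200:350,220:420]; 
print([r['centre'] for r in finder.mark_of(p,'fin')[:1]])
u=np.array([[.52,0,.12]]); Rm=R.from_rotvec(q['orientation']).as_matrix() if np.size(q['orientation'])==3 else np.array(q['orientation'])
c=Rm.T@(u[0]-q['origin']); x,y=int(q['fx']*c[0]/c[2]+q['cx']),int(q['fy']*c[1]/c[2]+q['cy']); print(x,y)
b=q['frame'][max(y-75,0):y+75,x-100:x+100]
f=lambda x:cv2.resize(cv2.convertScaleAbs(x,alpha=1.4,beta=15),(400,300),interpolation=cv2.INTER_CUBIC)
cv2.imwrite('pics/z2.png',np.hstack([f(a),f(b)]))
E
```

```text
[ 0.52265756 -0.00547233  0.11177421] [-0.75512967 -0.18259765 -0.12373868] -0.8786597952480337
[[0.5196, 0.0019, 0.1267]]
327 241
```

View pics/z2.png

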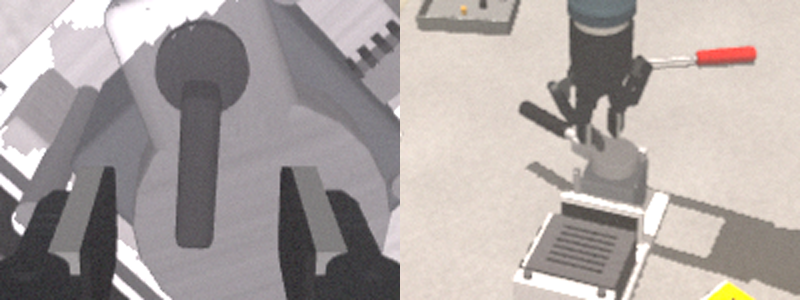

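Left crop: the fin (tip at (195,245)) is centred between the pads, whose tips are at about (100,170) and (290,170). The side crop shows the tips at the head's top. I'll test by closing softly on the fin.

Call:
drive_tool:
  steps:
    - {"translation": [0,0,0],"delta_rot": [0,0,0],"gripper": 1}
    - {"translation": [0,0,0],"delta_rot": [0,0,0],"gripper": 1}
    - {"translation": [0,0,0],"delta_rot": [0,0,0],"gripper": 1}
    - {"translation": [0,0,0],"delta_rot": [0,0,0],"gripper": 1}
  force: 20

```text
clock: 10.95
tcp_pos: [0.5226, -0.0055, 0.1121]
tcp_rot: [2.843, -1.336, -0.0]
wrist_force: [-1.7, -0.5, 1.6]
grip_width: 0.0069
grasp_force: 20.3
```

Call:
drive_tool:
  steps:
    - {"translation": [0,0,0],"delta_rot": [0,0,0],"gripper": 0.87}
    - {"translation": [0,0.1,0],"delta_rot": [0,0,-1],"gripper": 0.87}
    - {"translation": [0,0.08,0],"delta_rot": [0,0,-1],"gripper": 0.87}
    - {"translation": [0,0.07,0],"delta_rot": [0,0,-1],"gripper": 0.87}
    - {"translation": [0,0.07,0],"delta_rot": [0,0,-1],"gripper": 0.87}

```text
clock: 11.45
tcp_pos: [0.5178, -0.0109, 0.1121]
tcp_rot: [-3.002, 0.923, -0.002]
wrist_force: [2.6, 1.2, -0.1]
grip_width: 0.0108
grasp_force: 0.8
```

Call:
drive_tool:
  steps:
    - {"translation": [0,0.07,0],"delta_rot": [0,0,-1],"gripper": 0.87}
    - {"translation": [0,0.07,0],"delta_rot": [0,0,-1],"gripper": 0.87}
    - {"translation": [0,0.07,0],"delta_rot": [0,0,-1],"gripper": 0.87}
    - {"translation": [0,0.07,0],"delta_rot": [0,0,-1],"gripper": 0.87}

```text
clock: 11.85
tcp_pos: [0.5146, -0.017, 0.1121]
tcp_rot: [-3.101, 0.496, -0.002]
wrist_force: [1.5, 2.0, -0.8]
grip_width: 0.0113
grasp_force: 0.9
```

Call:
drive_tool:
  steps:
    - {"translation": [0,0.07,0],"delta_rot": [0,0,-1],"gripper": 0.87}
    - {"translation": [0,0.07,0],"delta_rot": [0,0,-1],"gripper": 0.87}
    - {"translation": [0,0.07,0],"delta_rot": [0,0,-1],"gripper": 0.87}

```text
clock: 12.15
tcp_pos: [0.5133, -0.0219, 0.1121]
tcp_rot: [-3.136, 0.17, -0.002]
wrist_force: [1.6, 2.1, 0.2]
grip_width: 0.0109
grasp_force: 1.2
```

```bash
python3 - <<'E'
from h import *
s=telemetry.get_state(); print(s['tcp_pos'],s['wrist_force'],alpha(s),s['grip_width'],s['grasp_force'])
p=snapshot('wrist'); cv2.imwrite('pics/w5.png',p['frame'])
for t in ['fin','grip']: print(t,[np.round(r['centre'],4) for r in finder.mark_of(p,t)[:1]])
E
```

```text
[ 0.51326175 -0.02191563  0.11208501] [1.64620577 2.09381738 0.16203288] -0.10807772584264912 0.010876540234644747 1.1629119550343603
fin [array([ 0.5086, -0.018 ,  0.1252])]
grip [array([ 0.6084, -0.0662,  0.1073])]
```

Call:
drive_tool:
  steps:
    - {"translation": [0,0.07,0],"delta_rot": [0,0,-0.8],"gripper": 0.87}
    - {"translation": [0,0.07,0],"delta_rot": [0,0,-0.5],"gripper": 0.87}

```text
clock: 12.5
tcp_pos: [0.5125, -0.0253, 0.112]
tcp_rot: [-3.141, 0.031, -0.001]
wrist_force: [0.7, 2.3, -0.1]
grip_width: 0.0112
grasp_force: 1.2
```

Call:
drive_tool:
  steps:
    - {"translation": [0,0.07,0],"delta_rot": [0,0,-0.5],"gripper": 0.87}

```text
clock: 12.6
tcp_pos: [0.5126, -0.0263, 0.112]
tcp_rot: [-3.139, -0.022, -0.001]
wrist_force: [2.7, 10.1, 1.1]
grip_width: 0.0112
grasp_force: 4.8
```

Force jumped to 10 N, so the lever is on its stop at 0.9. I'll back off, open, and rise.

Call:
drive_tool:
  steps:
    - {"translation": [0,-0.1,0],"delta_rot": [0,0,0],"gripper": 0.75}
    - {"translation": [0,0,-0.4],"delta_rot": [0,0,0],"gripper": 0.6}
    - {"translation": [0,0,-1],"delta_rot": [0,0,0],"gripper": 0.6}
    - {"translation": [0,0,-0.9],"delta_rot": [0,0,0],"gripper": 0.6}

```text
clock: 13.0
tcp_pos: [0.5119, -0.0252, 0.1707]
tcp_rot: [3.141, 0.021, -0.001]
wrist_force: [0.3, -0.6, 0.9]
grip_width: 0.0346
grasp_force: 0.0
```

```bash
python3 - <<'E'
from h import *
s=telemetry.get_state(); print(s['tcp_pos'],alpha(s))
p=snapshot('wrist'); cv2.imwrite('pics/w6.png',p['frame'])
for t in ['fin','grip']: print(t,[np.round(r['centre'],4) for r in finder.mark_of(p,t)[:1]])
for c in ['scene','side']:
  q=snapshot(c); print(c,[np.round(r['centre'],4) for r in finder.mark_of(q,'grip')[:1]])
plan([.604,-.066,.13],-.54,8)
E
```

```text
[ 0.51193596 -0.02522594  0.17068283] 0.013460549011318166
fin [array([ 0.5058, -0.0237,  0.1273])]
grip [array([ 0.6059, -0.0674,  0.1099])]
scene [array([ 0.6046, -0.0639,  0.1058])]
side [array([ 0.6029, -0.0676,  0.1041])]
0 [0.46 0.21 0.19] rz 0.99
1 [0.47 0.18 0.19] rz 0.99
2 [0.48 0.15 0.19] rz 0.99
3 [0.49 0.11 0.19] rz 0.99
4 [0.5  0.08 0.19] rz 0.99
5 [0.5  0.04 0.19] rz 0.99
6 [0.51 0.01 0.19] rz 0.99
7 [ 0.51 -0.03  0.19] rz 0.99
```

The fin now sits at (0.506,-0.024), as calculated for 0.9. On to the grip.

Call:
drive_tool:
  steps:
    - {"translation": [0.46,0.21,0],"delta_rot": [0,0,0.99],"gripper": 0.45}
    - {"translation": [0.47,0.18,0],"delta_rot": [0,0,0.99],"gripper": 0.45}
    - {"translation": [0.48,0.15,0],"delta_rot": [0,0,0.99],"gripper": 0.45}
    - {"translation": [0.49,0.11,0],"delta_rot": [0,0,0.99],"gripper": 0.45}
    - {"translation": [0.5,0.08,0.2],"delta_rot": [0,0,0.99],"gripper": 0.45}

```text
clock: 13.85
tcp_pos: [0.57, -0.0509, 0.1639]
tcp_rot: [3.098, -0.522, -0.001]
wrist_force: [0.6, 0.6, -0.0]
grip_width: 0.0472
grasp_force: 0.0
```

Call:
drive_tool:
  steps:
    - {"translation": [0.5,0.04,0.2],"delta_rot": [0,0,0.99],"gripper": 0.45}
    - {"translation": [0.51,0.01,0.3],"delta_rot": [0,0,0.99],"gripper": 0.45}
    - {"translation": [0.51,-0.03,0.3],"delta_rot": [0,0,0.99],"gripper": 0.45}
    - {"translation": [0,0,0],"delta_rot": [0,0,0],"gripper": 0.45}

```text
clock: 14.25
tcp_pos: [0.6043, -0.0663, 0.142]
tcp_rot: [3.028, -0.837, -0.006]
wrist_force: [0.1, -0.1, -0.5]
grip_width: 0.0471
grasp_force: 0.0
```

```bash
python3 - <<'E'
from h import *
s=telemetry.get_state(); print(s['tcp_pos'],alpha(s))
p=snapshot('wrist'); cv2.imwrite('pics/w7.png',p['frame'])
m=R.from_rotvec(s['tcp_rot']).as_matrix()
for t in ['grip']: print(t,[(np.round(r['centre'],4),m.T@(r['centre']-s['tcp_pos'])) for r in finder.mark_of(p,t)[:1]])
E
```

```text
[ 0.604302   -0.06634774  0.14199625] -0.5394576616043131
grip [(array([ 0.6072, -0.0665,  0.111 ]), array([ 0.00267254, -0.00139119,  0.03098566]))]
```

View pics/w7.png

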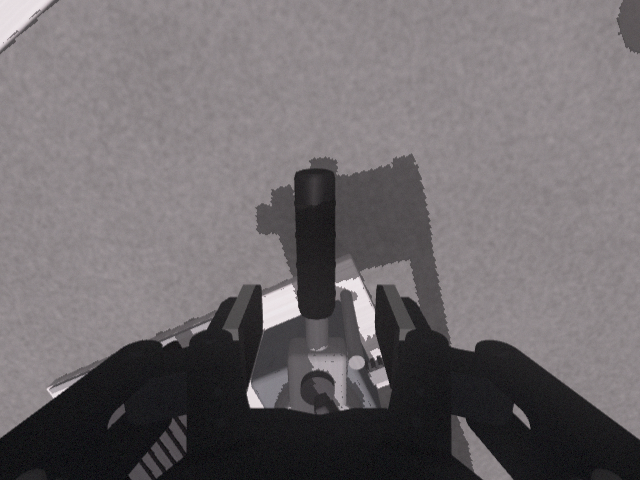

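The wrist view shows the grip (column 315, rows 170–318) centred and parallel between the open fingers. Down around it.

Call:
drive_tool:
  steps:
    - {"translation": [0,0,0.8],"delta_rot": [0,0,0],"gripper": 0.45}
    - {"translation": [0,0,0.8],"delta_rot": [0,0,0],"gripper": 0.45}
    - {"translation": [0,0,0.8],"delta_rot": [0,0,0],"gripper": 0.45}
    - {"translation": [0,0,0.64],"delta_rot": [0,0,0],"gripper": 0.45}
    - {"translation": [0,0,0],"delta_rot": [0,0,0],"gripper": 0.66}

```text
clock: 14.85
tcp_pos: [0.6022, -0.0651, 0.0665]
tcp_rot: [-3.029, 0.833, 0.008]
wrist_force: [-1.0, -0.3, 0.6]
grip_width: 0.0335
grasp_force: 0.0
```

Call:
drive_tool:
  steps:
    - {"translation": [0,0,0],"delta_rot": [0,0,0],"gripper": 0.66}
    - {"translation": [0,-0.2,0],"delta_rot": [0,0,0],"gripper": 0.66}
    - {"translation": [0,-0.1,0],"delta_rot": [0,0,0],"gripper": 0.66}

```text
clock: 15.15
tcp_pos: [0.6094, -0.0597, 0.0699]
tcp_rot: [3.028, -0.834, 0.004]
wrist_force: [-1.1, -2.6, -0.4]
grip_width: 0.0291
grasp_force: 1.0
```

Call:
drive_tool:
  steps:
    - {"translation": [-0.02,-0.33,0],"delta_rot": [0,0,-1],"gripper": 0.66}
    - {"translation": [-0.02,-0.33,0],"delta_rot": [0,0,-1],"gripper": 0.66}
    - {"translation": [-0.02,-0.33,0],"delta_rot": [0,0,-1],"gripper": 0.66}

```text
clock: 15.45
tcp_pos: [0.6188, -0.0366, 0.0694]
tcp_rot: [3.1, -0.509, 0.002]
wrist_force: [-0.5, 0.5, -0.7]
grip_width: 0.0289
grasp_force: 0.5
```

Call:
drive_tool:
  steps:
    - {"translation": [-0.02,-0.33,0],"delta_rot": [0,0,-1],"gripper": 0.66}
    - {"translation": [-0.02,-0.33,0],"delta_rot": [0,0,-1],"gripper": 0.66}
    - {"translation": [-0.02,-0.33,0],"delta_rot": [0,0,-1],"gripper": 0.66}
    - {"translation": [-0.02,-0.33,0],"delta_rot": [0,0,-1],"gripper": 0.66}

```text
clock: 15.85
tcp_pos: [0.6241, -0.0039, 0.0693]
tcp_rot: [3.14, -0.072, 0.002]
wrist_force: [-1.0, -1.7, 0.7]
grip_width: 0.0289
grasp_force: 0.5
```

Call:
drive_tool:
  steps:
    - {"translation": [-0.02,-0.33,0],"delta_rot": [0,0,-1],"gripper": 0.66}
    - {"translation": [-0.02,-0.33,0],"delta_rot": [0,0,-1],"gripper": 0.66}
    - {"translation": [-0.02,-0.33,0],"delta_rot": [0,0,-1],"gripper": 0.66}
    - {"translation": [-0.02,-0.33,0],"delta_rot": [0,0,-1],"gripper": 0.66}

```text
clock: 16.25
tcp_pos: [0.6202, 0.0288, 0.0693]
tcp_rot: [3.12, 0.365, 0.002]
wrist_force: [-0.5, -0.7, -0.7]
grip_width: 0.029
grasp_force: 0.5
```

```bash
cat >> h.py <<'E'
AX=np.array([.499,-.003]); Y0=-.117
def st():
    s=telemetry.get_state(); d=s['tcp_pos'][:2]-AX; a=alpha(s); f=s['wrist_force']
    print('theta_tcp',round(Y0-np.arctan2(d[1],d[0]),3),'theta_al',round(Y0-a,3),'r',round(np.hypot(*d),4),'F_right',round(np.sin(a)*f[0]-np.cos(a)*f[1],2),'F_out',round(np.cos(a)*f[0]+np.sin(a)*f[1],2),s['clock'])
E
python3 - <<'E'
from h import *
st()
for c in ['scene','side','wrist']:
  q=snapshot(c)
  for t in ['jaw_face','end_stop','amp','grip']: print(c,t,[np.round(r['centre'],4) for r in finder.mark_of(q,t)[:2]])
E
```

```text
theta_tcp -0.373 theta_al -0.35 r 0.1253 F_right 0.61 F_out -0.65 16.25
scene jaw_face [array([0.5093, 0.0603, 0.0479])]
scene end_stop [array([0.5222, 0.1795, 0.0121])]
scene amp [array([0.6944, 0.3474, 0.0013]), array([0.5155, 0.1229, 0.0152])]
scene grip [array([0.6183, 0.0264, 0.1063])]
side jaw_face []
side end_stop [array([0.5232, 0.1772, 0.0186]), array([0.5172, 0.1249, 0.0168])]
side amp [array([0.5198, 0.1229, 0.0169]), array([ 0.3154,  0.2033, -0.0028])]
side grip [array([0.6169, 0.0263, 0.1053])]
wrist jaw_face []
wrist end_stop []
wrist amp [array([0.518 , 0.1266, 0.0135])]
wrist grip [array([0.6202, 0.0264, 0.1086])]
```

Call:
drive_tool:
  steps:
    - {"translation": [-0.02,-0.33,0],"delta_rot": [0,0,-1],"gripper": 0.66}
    - {"translation": [-0.02,-0.33,0],"delta_rot": [0,0,-1],"gripper": 0.66}
    - {"translation": [0,0,0],"delta_rot": [0,0,0],"gripper": 0.66}

```text
clock: 17.3
tcp_pos: [0.6142, 0.0447, 0.0685]
tcp_rot: [-3.088, -0.579, 0.0]
wrist_force: [0.4, -0.3, 0.2]
grip_width: 0.0292
grasp_force: 0.0
```

Call:
drive_tool:
  steps:
    - {"translation": [-0.01,0.45,0],"delta_rot": [0,0,1],"gripper": 0.66}
    - {"translation": [-0.01,0.4,0],"delta_rot": [0,0,1],"gripper": 0.66}
    - {"translation": [-0.01,0.34,0],"delta_rot": [0,0,1],"gripper": 0.66}
    - {"translation": [-0.01,0.34,0],"delta_rot": [0,0,1],"gripper": 0.66}
    - {"translation": [-0.01,0.34,0],"delta_rot": [0,0,1],"gripper": 0.66}

```text
clock: 17.8
tcp_pos: [0.6247, 0.0003, 0.0685]
tcp_rot: [-3.138, -0.024, -0.001]
wrist_force: [0.2, 6.5, -0.2]
grip_width: 0.0292
grasp_force: 3.6
```

Call:
drive_tool:
  steps:
    - {"translation": [-0.01,0.34,0],"delta_rot": [0,0,1],"gripper": 0.66}
    - {"translation": [-0.01,0.34,0],"delta_rot": [0,0,1],"gripper": 0.66}
    - {"translation": [-0.01,0.34,0],"delta_rot": [0,0,1],"gripper": 0.66}
    - {"translation": [-0.01,0.34,0],"delta_rot": [0,0,1],"gripper": 0.66}

```text
clock: 18.2
tcp_pos: [0.6215, -0.0335, 0.0685]
tcp_rot: [-3.111, 0.413, -0.002]
wrist_force: [2.6, 6.9, -0.8]
grip_width: 0.0291
grasp_force: 3.6
```

```bash
python3 -c "
from h import *
st()"
```

```text
theta_tcp 0.127 theta_al 0.147 r 0.1263 F_right -7.34 F_out 0.75 18.2
```

Call:
drive_tool:
  steps:
    - {"translation": [-0.03,0.34,0],"delta_rot": [0,0,1],"gripper": 0.66}
    - {"translation": [-0.03,0.34,0],"delta_rot": [0,0,1],"gripper": 0.66}
    - {"translation": [-0.03,0.34,0],"delta_rot": [0,0,1],"gripper": 0.66}
    - {"translation": [-0.03,0.34,0],"delta_rot": [0,0,1],"gripper": 0.66}
    - {"translation": [-0.03,0.34,0],"delta_rot": [0,0,1],"gripper": 0.66}

```text
clock: 18.7
tcp_pos: [0.6034, -0.0721, 0.069]
tcp_rot: [-2.992, 0.947, -0.008]
wrist_force: [8.4, 3.8, -2.6]
grip_width: 0.0289
grasp_force: 3.8
```

```bash
python3 - <<'E'
from h import *
st()
for c in ['scene','side']:
  q=snapshot(c)
  for t in ['jaw_face','end_stop','amp','grip']: print(c,t,[np.round(r['centre'],4) for r in finder.mark_of(q,t)[:3]])
E
```

```text
theta_tcp 0.468 theta_al 0.496 r 0.1252 F_right -7.9 F_out 4.65 18.7
scene jaw_face [array([0.5122, 0.0667, 0.0491])]
scene end_stop [array([0.524 , 0.1797, 0.016 ])]
scene amp [array([0.5149, 0.1218, 0.014 ]), array([0.6953, 0.3479, 0.0014]), array([ 0.3207,  0.2007, -0.0009])]
scene grip [array([ 0.6026, -0.0624,  0.1053])]
side jaw_face [array([0.5105, 0.0687, 0.0492]), array([ 0.4329, -0.4068,  0.0028])]
side end_stop [array([0.5231, 0.178 , 0.0146])]
side amp [array([ 0.3195,  0.1985, -0.002 ]), array([0.5176, 0.1236, 0.0136])]
side grip [array([ 0.6042, -0.0762,  0.1041])]
```

Driving cost about 7–8 N and the jaw has advanced about 9 mm, with roughly 11 mm left. Swing back for the second stroke.

Call:
drive_tool:
  steps:
    - {"translation": [-0.02,-0.45,0],"delta_rot": [0,0,-1],"gripper": 0.66}
    - {"translation": [-0.02,-0.4,0],"delta_rot": [0,0,-1],"gripper": 0.66}
    - {"translation": [-0.01,-0.34,0],"delta_rot": [0,0,-1],"gripper": 0.66}
    - {"translation": [-0.01,-0.34,0],"delta_rot": [0,0,-1],"gripper": 0.66}
    - {"translation": [-0.01,-0.34,0],"delta_rot": [0,0,-1],"gripper": 0.66}

```text
clock: 19.7
tcp_pos: [0.619, -0.0307, 0.0679]
tcp_rot: [3.115, -0.401, -0.006]
wrist_force: [-1.1, -1.7, -0.4]
grip_width: 0.0289
grasp_force: 0.5
```

Call:
drive_tool:
  steps:
    - {"translation": [-0.01,-0.34,0],"delta_rot": [0,0,-1],"gripper": 0.66}
    - {"translation": [-0.01,-0.34,0],"delta_rot": [0,0,-1],"gripper": 0.66}
    - {"translation": [-0.01,-0.34,0],"delta_rot": [0,0,-1],"gripper": 0.66}
    - {"translation": [-0.01,-0.34,0],"delta_rot": [0,0,-1],"gripper": 0.66}
    - {"translation": [-0.01,-0.34,0],"delta_rot": [0,0,-1],"gripper": 0.66}

```text
clock: 20.2
tcp_pos: [0.6228, 0.0114, 0.0678]
tcp_rot: [3.137, 0.146, -0.006]
wrist_force: [-0.3, -1.2, 0.5]
grip_width: 0.0291
grasp_force: 0.5
```

Call:
drive_tool:
  steps:
    - {"translation": [-0.01,-0.34,0],"delta_rot": [0,0,-1],"gripper": 0.66}
    - {"translation": [-0.01,-0.34,0],"delta_rot": [0,0,-1],"gripper": 0.66}
    - {"translation": [-0.01,-0.34,0],"delta_rot": [0,0,-1],"gripper": 0.66}
    - {"translation": [0,0,0],"delta_rot": [0,0,0],"gripper": 0.66}

```text
clock: 20.6
tcp_pos: [0.618, 0.0373, 0.0679]
tcp_rot: [-3.106, -0.472, 0.005]
wrist_force: [-0.3, 0.0, 0.2]
grip_width: 0.0293
grasp_force: 0.0
```

```bash
python3 - <<'E'
from h import *
st()
for c in ['scene','side']:
  q=snapshot(c)
  for t in ['jaw_face','grip','end_stop']: print(c,t,[np.round(r['centre'],4) for r in finder.mark_of(q,t)[:1]])
E
```

```text
theta_tcp -0.443 theta_al -0.418 r 0.1257 F_right -0.12 F_out -0.27 20.6
scene jaw_face []
scene grip [array([0.6139, 0.0379, 0.1058])]
scene end_stop [array([0.5233, 0.179 , 0.0154])]
side jaw_face []
side grip [array([0.6169, 0.0328, 0.1048])]
side end_stop []
```

Call:
drive_tool:
  steps:
    - {"translation": [-0.01,0.45,0],"delta_rot": [0,0,1],"gripper": 0.66}
    - {"translation": [-0.01,0.4,0],"delta_rot": [0,0,1],"gripper": 0.66}
    - {"translation": [-0.01,0.34,0],"delta_rot": [0,0,1],"gripper": 0.66}
    - {"translation": [-0.01,0.34,0],"delta_rot": [0,0,1],"gripper": 0.66}
    - {"translation": [-0.01,0.34,0],"delta_rot": [0,0,1],"gripper": 0.66}

```text
clock: 21.5
tcp_pos: [0.6265, -0.008, 0.0685]
tcp_rot: [-3.137, 0.083, -0.0]
wrist_force: [1.7, 7.1, 0.5]
grip_width: 0.029
grasp_force: 3.6
```

Call:
drive_tool:
  steps:
    - {"translation": [-0.01,0.34,0],"delta_rot": [0,0,1],"gripper": 0.66}
    - {"translation": [-0.01,0.34,0],"delta_rot": [0,0,1],"gripper": 0.66}

```text
clock: 21.7
tcp_pos: [0.625, -0.0246, 0.0685]
tcp_rot: [-3.124, 0.301, -0.001]
wrist_force: [1.7, 6.6, -1.0]
grip_width: 0.0294
grasp_force: 3.6
```

```bash
python3 - <<'E'
from h import *
st()
for c in ['scene','side']:
  q=snapshot(c)
  for t in ['jaw_face','grip','end_stop','amp']: print(c,t,[np.round(r['centre'],4) for r in finder.mark_of(q,t)[:2]])
st()
E
```

```text
theta_tcp 0.053 theta_al 0.075 r 0.1278 F_right -6.82 F_out 0.39 21.7
scene jaw_face []
scene grip [array([ 0.6214, -0.0203,  0.1042]), array([ 0.4369, -0.4079, -0.0024])]
scene end_stop [array([0.5206, 0.1794, 0.0177])]
scene amp [array([0.5172, 0.1262, 0.013 ]), array([0.3185, 0.2003, 0.0029])]
side jaw_face [array([0.5095, 0.0687, 0.0483]), array([0.5238, 0.1792, 0.0168])]
side grip []
side end_stop [array([0.5228, 0.1786, 0.0184])]
side amp [array([ 0.3182,  0.1997, -0.0013]), array([0.5188, 0.1239, 0.0163])]
theta_tcp 0.062 theta_al 0.071 r 0.1278 F_right -4.49 F_out 2.7 22.2
```

Call:
drive_tool:
  steps:
    - {"translation": [-0.02,0.34,0],"delta_rot": [0,0,1],"gripper": 0.66}
    - {"translation": [-0.02,0.34,0],"delta_rot": [0,0,1],"gripper": 0.66}

```text
clock: 22.4
tcp_pos: [0.6208, -0.0415, 0.0687]
tcp_rot: [-3.097, 0.516, -0.004]
wrist_force: [6.8, 5.2, -2.2]
grip_width: 0.0289
grasp_force: 3.7
```

Call:
drive_tool:
  steps:
    - {"translation": [0,0.3,0],"delta_rot": [0,0,0.9],"gripper": 0.66}

```text
clock: 22.5
tcp_pos: [0.6183, -0.049, 0.0687]
tcp_rot: [-3.08, 0.614, -0.003]
wrist_force: [5.7, 5.7, -2.7]
grip_width: 0.0296
grasp_force: 3.7
```

```bash
python3 -c "
from h import *
st()
for c in ['scene','side']:
  q=snapshot(c)
  for t in ['jaw_face','amp']: print(c,t,[np.round(r['centre'],4) for r in finder.mark_of(q,t)[:2]])
"
```

```text
theta_tcp 0.251 theta_al 0.276 r 0.1279 F_right -7.47 F_out 3.05 22.5
scene jaw_face [array([0.5135, 0.0734, 0.0458])]
scene amp [array([0.6972, 0.3473, 0.0021]), array([3.189e-01, 2.019e-01, 2.000e-04])]
side jaw_face [array([0.5098, 0.0706, 0.0546])]
side amp [array([ 6.931e-01,  3.455e-01, -6.000e-04]), array([0.5176, 0.1243, 0.0174])]
```

Call:
drive_tool:
  steps:
    - {"translation": [-0.01,0.3,0],"delta_rot": [0,0,0.9],"gripper": 0.66}
    - {"translation": [-0.01,0.3,0],"delta_rot": [0,0,0.9],"gripper": 0.66}

```text
clock: 23.0
tcp_pos: [0.6116, -0.0623, 0.0687]
tcp_rot: [-3.035, 0.805, -0.003]
wrist_force: [6.7, 4.5, -2.5]
grip_width: 0.029
grasp_force: 3.6
```

```bash
python3 -c "
from h import *
st()"
```

```text
theta_tcp 0.368 theta_al 0.401 r 0.1273 F_right -7.19 F_out 3.57 23.0
```

Call:
drive_tool:
  steps:
    - {"translation": [-0.01,0.3,0],"delta_rot": [0,0,0.9],"gripper": 0.66}

```text
clock: 23.1
tcp_pos: [0.6078, -0.069, 0.0688]
tcp_rot: [-3.009, 0.9, -0.004]
wrist_force: [7.3, 4.5, -2.1]
grip_width: 0.0289
grasp_force: 3.7
```

Call:
drive_tool:
  steps:
    - {"translation": [-0.01,0.25,0],"delta_rot": [0,0,0.8],"gripper": 0.66}

```text
clock: 23.2
tcp_pos: [0.6043, -0.0745, 0.0688]
tcp_rot: [-2.982, 0.985, -0.004]
wrist_force: [8.1, 2.5, -2.4]
grip_width: 0.029
grasp_force: 3.7
```

```bash
python3 -c "
from h import *
st()
for c in ['scene','side']:
  q=snapshot(c)
  for t in ['jaw_face','amp','grip','end_stop']: print(c,t,[np.round(r['centre'],4) for r in finder.mark_of(q,t)[:2]])
"
```

```text
theta_tcp 0.479 theta_al 0.521 r 0.1272 F_right -6.85 F_out 4.98 23.2
scene jaw_face [array([0.5159, 0.0742, 0.044 ]), array([ 0.6012, -0.066 ,  0.1063])]
scene amp [array([0.3186, 0.2023, 0.0033]), array([0.6972, 0.3482, 0.0027])]
scene grip [array([ 0.6025, -0.0682,  0.1047])]
scene end_stop [array([0.5221, 0.1779, 0.0146])]
side jaw_face [array([0.5104, 0.0745, 0.0501]), array([0.5164, 0.083 , 0.0181])]
side amp [array([ 0.6914,  0.345 , -0.0014]), array([0.5176, 0.126 , 0.0155])]
side grip []
side end_stop [array([0.5233, 0.1776, 0.0156])]
```

Still on the ~7 N baseline, with about 4 mm of jaw travel left. One more stroke.

Call:
drive_tool:
  steps:
    - {"translation": [-0.04,-0.45,0],"delta_rot": [0,0,-1],"gripper": 0.66}
    - {"translation": [-0.04,-0.4,0],"delta_rot": [0,0,-1],"gripper": 0.66}
    - {"translation": [-0.03,-0.34,0],"delta_rot": [0,0,-1],"gripper": 0.66}
    - {"translation": [-0.02,-0.34,0],"delta_rot": [0,0,-1],"gripper": 0.66}
    - {"translation": [-0.02,-0.34,0],"delta_rot": [0,0,-1],"gripper": 0.66}

```text
clock: 24.2
tcp_pos: [0.6212, -0.0327, 0.0683]
tcp_rot: [3.108, -0.443, -0.004]
wrist_force: [-0.5, 0.1, 0.9]
grip_width: 0.0288
grasp_force: 0.5
```

Call:
drive_tool:
  steps:
    - {"translation": [-0.02,-0.34,0],"delta_rot": [0,0,-1],"gripper": 0.66}
    - {"translation": [-0.02,-0.34,0],"delta_rot": [0,0,-1],"gripper": 0.66}
    - {"translation": [-0.02,-0.34,0],"delta_rot": [0,0,-1],"gripper": 0.66}
    - {"translation": [-0.02,-0.34,0],"delta_rot": [0,0,-1],"gripper": 0.66}
    - {"translation": [-0.02,-0.34,0],"delta_rot": [0,0,-1],"gripper": 0.66}

```text
clock: 24.7
tcp_pos: [0.6247, 0.0094, 0.0681]
tcp_rot: [3.138, 0.103, -0.005]
wrist_force: [-0.2, -1.2, -1.0]
grip_width: 0.029
grasp_force: 0.5
```

Call:
drive_tool:
  steps:
    - {"translation": [-0.02,-0.34,0],"delta_rot": [0,0,-1],"gripper": 0.66}
    - {"translation": [-0.02,-0.34,0],"delta_rot": [0,0,-1],"gripper": 0.66}
    - {"translation": [0,0,0],"delta_rot": [0,0,0],"gripper": 0.66}

```text
clock: 25.0
tcp_pos: [0.6222, 0.0272, 0.0683]
tcp_rot: [3.125, 0.32, -0.004]
wrist_force: [-0.5, -0.1, -0.1]
grip_width: 0.0291
grasp_force: 0.0
```

Call:
drive_tool:
  steps:
    - {"translation": [-0.01,0.35,0],"delta_rot": [0,0,0.9],"gripper": 0.66}
    - {"translation": [-0.01,0.3,0],"delta_rot": [0,0,0.9],"gripper": 0.66}

```text
clock: 25.2
tcp_pos: [0.6253, 0.0104, 0.0684]
tcp_rot: [3.139, 0.114, -0.002]
wrist_force: [-0.1, 0.9, -0.9]
grip_width: 0.0293
grasp_force: 0.5
```

```bash
python3 -c "
from h import *
st()"
```

```text
theta_tcp -0.223 theta_al -0.19 r 0.127 F_right -0.89 F_out -0.04 25.2
```

Call:
drive_tool:
  steps:
    - {"translation": [-0.01,0.25,0],"delta_rot": [0,0,0.7],"gripper": 0.66}

```text
clock: 25.3
tcp_pos: [0.6257, 0.0038, 0.0684]
tcp_rot: [3.141, 0.037, -0.001]
wrist_force: [0.7, 1.2, 0.2]
grip_width: 0.0289
grasp_force: 0.5
```

Call:
drive_tool:
  steps:
    - {"translation": [-0.01,0.25,0],"delta_rot": [0,0,0.7],"gripper": 0.66}

```text
clock: 25.4
tcp_pos: [0.6259, -0.0018, 0.0685]
tcp_rot: [-3.14, 0.04, 0.0]
wrist_force: [2.0, 7.3, -0.4]
grip_width: 0.0288
grasp_force: 3.6
```

Call:
drive_tool:
  steps:
    - {"translation": [-0.01,0.25,0],"delta_rot": [0,0,0.7],"gripper": 0.66}

```text
clock: 25.5
tcp_pos: [0.6258, -0.0069, 0.0685]
tcp_rot: [-3.137, 0.117, -0.001]
wrist_force: [4.2, 8.4, -1.0]
grip_width: 0.0291
grasp_force: 3.8
```

Call:
drive_tool:
  steps:
    - {"translation": [0,0.15,0],"delta_rot": [0,0,0.4],"gripper": 0.66}

```text
clock: 25.6
tcp_pos: [0.6258, -0.0107, 0.0685]
tcp_rot: [-3.135, 0.16, -0.002]
wrist_force: [4.1, 8.3, -0.8]
grip_width: 0.0289
grasp_force: 3.9
```

```bash
python3 -c "
from h import *
st()"
```

```text
theta_tcp -0.056 theta_al -0.015 r 0.127 F_right -8.72 F_out 3.27 25.6
```

Call:
drive_tool:
  steps:
    - {"translation": [0,0.15,0],"delta_rot": [0,0,0.4],"gripper": 0.66}

```text
clock: 25.7
tcp_pos: [0.6256, -0.0142, 0.0685]
tcp_rot: [-3.133, 0.203, -0.002]
wrist_force: [4.9, 7.5, -2.2]
grip_width: 0.0288
grasp_force: 3.9
```

```bash
python3 -c "
from h import *
st()"
```

```text
theta_tcp -0.029 theta_al 0.012 r 0.1271 F_right -8.02 F_out 3.87 25.7
```

Call:
drive_tool:
  steps:
    - {"translation": [0,0.15,0],"delta_rot": [0,0,0.4],"gripper": 0.66}

```text
clock: 25.8
tcp_pos: [0.6253, -0.0178, 0.0685]
tcp_rot: [-3.129, 0.246, -0.002]
wrist_force: [5.2, 7.2, -1.6]
grip_width: 0.0292
grasp_force: 3.9
```

Call:
drive_tool:
  steps:
    - {"translation": [0,0.15,0],"delta_rot": [0,0,0.4],"gripper": 0.66}

```text
clock: 25.9
tcp_pos: [0.6249, -0.0215, 0.0685]
tcp_rot: [-3.126, 0.29, -0.003]
wrist_force: [5.9, 7.3, -3.3]
grip_width: 0.029
grasp_force: 3.9
```

```bash
python3 -c "
from h import *
st()
for c in ['scene','side']:
  q=snapshot(c)
  for t in ['jaw_face','amp']: print(c,t,[np.round(r['centre'],4) for r in finder.mark_of(q,t)[:3]])"
```

```text
theta_tcp 0.029 theta_al 0.068 r 0.1273 F_right -8.28 F_out 4.44 25.9
scene jaw_face []
scene amp [array([0.695 , 0.3468, 0.001 ]), array([0.5157, 0.1262, 0.0149]), array([ 0.3212,  0.203 , -0.0008])]
side jaw_face [array([0.5096, 0.0757, 0.0503])]
side amp [array([ 0.6921,  0.3439, -0.0022]), array([ 0.3199,  0.1995, -0.0006]), array([0.5172, 0.1251, 0.017 ])]
```

The module is now sliding (grip about 8.2 N, pad force steady at 3.9). I'll continue in small steps.

Call:
drive_tool:
  steps:
    - {"translation": [0,0.15,0],"delta_rot": [0,0,0.4],"gripper": 0.66}

```text
clock: 26.3
tcp_pos: [0.6241, -0.0249, 0.0686]
tcp_rot: [-3.122, 0.332, -0.003]
wrist_force: [5.6, 6.7, -2.0]
grip_width: 0.0293
grasp_force: 3.7
```

Call:
drive_tool:
  steps:
    - {"translation": [-0.01,0.15,0],"delta_rot": [0,0,0.5],"gripper": 0.66}

```text
clock: 26.4
tcp_pos: [0.6234, -0.0289, 0.0686]
tcp_rot: [-3.115, 0.388, -0.003]
wrist_force: [6.0, 6.0, -2.7]
grip_width: 0.0291
grasp_force: 3.9
```

```bash
python3 -c "
from h import *
st()"
```

```text
theta_tcp 0.088 theta_al 0.131 r 0.127 F_right -7.28 F_out 4.34 26.4
```

Call:
drive_tool:
  steps:
    - {"translation": [-0.01,0.15,0],"delta_rot": [0,0,0.4],"gripper": 0.66}

```text
clock: 26.5
tcp_pos: [0.6224, -0.0325, 0.0687]
tcp_rot: [-3.109, 0.432, -0.004]
wrist_force: [6.7, 6.4, -2.8]
grip_width: 0.0291
grasp_force: 3.9
```

Call:
drive_tool:
  steps:
    - {"translation": [-0.01,0.15,0],"delta_rot": [0,0,0.4],"gripper": 0.66}

```text
clock: 26.6
tcp_pos: [0.6212, -0.0362, 0.0687]
tcp_rot: [-3.103, 0.475, -0.004]
wrist_force: [7.3, 6.3, -3.2]
grip_width: 0.0292
grasp_force: 3.9
```

```bash
python3 -c "
from h import *
st()"
```

```text
theta_tcp 0.148 theta_al 0.187 r 0.1267 F_right -8.16 F_out 5.04 26.6
```

Call:
drive_tool:
  steps:
    - {"translation": [0,0.15,0],"delta_rot": [0,0,0.4],"gripper": 0.66}

```text
clock: 26.7
tcp_pos: [0.6202, -0.0398, 0.0687]
tcp_rot: [-3.096, 0.518, -0.005]
wrist_force: [6.1, 7.1, -2.0]
grip_width: 0.0293
grasp_force: 3.9
```

Call:
drive_tool:
  steps:
    - {"translation": [0,0.15,0],"delta_rot": [0,0,0.4],"gripper": 0.66}

```text
clock: 26.8
tcp_pos: [0.6191, -0.0435, 0.0688]
tcp_rot: [-3.089, 0.561, -0.005]
wrist_force: [6.8, 5.8, -2.0]
grip_width: 0.029
grasp_force: 3.9
```

```bash
python3 -c "
from h import *
st()"
```

```text
theta_tcp 0.208 theta_al 0.243 r 0.1268 F_right -7.82 F_out 4.34 26.8
```

Call:
drive_tool:
  steps:
    - {"translation": [0,0.15,0],"delta_rot": [0,0,0.4],"gripper": 0.66}

```text
clock: 26.9
tcp_pos: [0.6179, -0.0471, 0.0688]
tcp_rot: [-3.081, 0.605, -0.005]
wrist_force: [7.7, 6.1, -3.4]
grip_width: 0.0293
grasp_force: 3.9
```

Call:
drive_tool:
  steps:
    - {"translation": [0,0.15,0],"delta_rot": [0,0,0.4],"gripper": 0.66}

```text
clock: 27.0
tcp_pos: [0.6165, -0.0506, 0.0688]
tcp_rot: [-3.072, 0.648, -0.005]
wrist_force: [7.0, 6.2, -3.2]
grip_width: 0.0289
grasp_force: 3.9
```

```bash
python3 -c "
from h import *
st()"
```

```text
theta_tcp 0.268 theta_al 0.298 r 0.1268 F_right -8.49 F_out 3.95 27.0
```

Call:
drive_tool:
  steps:
    - {"translation": [0,0.15,0],"delta_rot": [0,0,0.4],"gripper": 0.66}

```text
clock: 27.1
tcp_pos: [0.6152, -0.0539, 0.0688]
tcp_rot: [-3.062, 0.69, -0.006]
wrist_force: [7.3, 7.2, -1.7]
grip_width: 0.0287
grasp_force: 5.0
```

Call:
drive_tool:
  steps:
    - {"translation": [0,0.15,0],"delta_rot": [0,0,0.4],"gripper": 0.66}

```text
clock: 27.2
tcp_pos: [0.6138, -0.0569, 0.0688]
tcp_rot: [-3.052, 0.733, -0.006]
wrist_force: [9.6, 9.2, -3.9]
grip_width: 0.0291
grasp_force: 5.9
```

```bash
python3 -c "
from h import *
st()
for c in ['scene','side']:
  q=snapshot(c)
  for t in ['jaw_face','amp','end_stop']: print(c,t,[np.round(r['centre'],4) for r in finder.mark_of(q,t)[:3]])"
```

```text
theta_tcp 0.322 theta_al 0.354 r 0.1269 F_right -12.58 F_out 4.41 27.2
scene jaw_face [array([0.5133, 0.0786, 0.0432])]
scene amp [array([0.517 , 0.1299, 0.0117]), array([0.3184, 0.2016, 0.0064]), array([0.6965, 0.3476, 0.0014])]
scene end_stop [array([0.5223, 0.179 , 0.0157]), array([ 0.6104, -0.0496,  0.107 ])]
side jaw_face [array([0.5092, 0.0778, 0.0493])]
side amp [array([ 0.3171,  0.1978, -0.0013]), array([ 0.6935,  0.3443, -0.    ]), array([0.5186, 0.1292, 0.0172])]
side end_stop [array([0.5242, 0.1773, 0.0193])]
```

The handle has stiffened by about 4 N, which is firm. I'll back off at once, then open and lift away.

Call:
drive_tool:
  steps:
    - {"translation": [0,-0.15,0],"delta_rot": [0,0,0],"gripper": 0.6}
    - {"translation": [0,0,0],"delta_rot": [0,0,0],"gripper": 0.4}
    - {"translation": [0,0,0],"delta_rot": [0,0,0],"gripper": 0.4}
    - {"translation": [0,0,-0.5],"delta_rot": [0,0,0],"gripper": 0.4}

```text
clock: 28.0
tcp_pos: [0.6114, -0.055, 0.0796]
tcp_rot: [3.055, -0.73, -0.007]
wrist_force: [0.1, 0.2, 0.4]
grip_width: 0.0513
grasp_force: 0.0
```

Call:
drive_tool:
  steps:
    - {"translation": [0,0,-1],"delta_rot": [0,0,0],"gripper": 0.4}
    - {"translation": [0,0,-1],"delta_rot": [0,0,0],"gripper": 0.4}
    - {"translation": [0,0,-1],"delta_rot": [0,0,0],"gripper": 0.4}
    - {"translation": [0,0,-1],"delta_rot": [0,0,0],"gripper": 0.4}
    - {"translation": [0,0,0],"delta_rot": [0,0,0],"gripper": 0.4}

```text
clock: 28.5
tcp_pos: [0.6155, -0.0559, 0.1864]
tcp_rot: [3.055, -0.729, 0.013]
wrist_force: [1.0, 0.2, 1.7]
grip_width: 0.051
grasp_force: 0.0
```

```bash
python3 - <<'E'
from h import *
st()
ims=[]
for c in ['wrist','side']:
  q=snapshot(c)
  for t in ['jaw_face','amp','fin','grip','end_stop']: print(c,t,[np.round(r['centre'],4) for r in finder.mark_of(q,t)[:2]])
  ims.append(cv2.resize(q['frame'] if c=='wrist' else q['frame'][190:370,230:430],(400,360)))
cv2.imwrite('pics/fin.png',np.hstack(ims))
E
```

```text
theta_tcp 0.309 theta_al 0.352 r 0.128 F_right -0.66 F_out 0.8 28.5
wrist jaw_face [array([0.5152, 0.0809, 0.0493])]
wrist amp []
wrist fin [array([ 0.5105, -0.0238,  0.1259])]
wrist grip [array([ 0.6156, -0.0453,  0.1091]), array([ 0.5076, -0.02  ,  0.1272])]
wrist end_stop []
side jaw_face [array([0.5167, 0.1283, 0.0189]), array([0.5094, 0.0792, 0.0486])]
side amp [array([ 6.949e-01,  3.447e-01, -1.000e-04]), array([ 0.3185,  0.1996, -0.0008])]
side fin [array([ 0.5125, -0.0202,  0.1268])]
side grip [array([ 0.6125, -0.0484,  0.1045]), array([ 0.5106, -0.0211,  0.127 ])]
side end_stop [array([0.5219, 0.1787, 0.0208])]
```

View pics/fin.png

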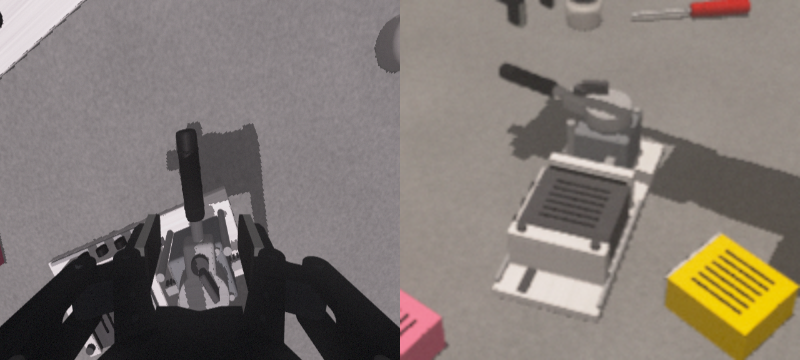

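The final view shows the lever still over to the handle's right (left panel, about (207,280)). The module is against the end stop with the jaw on it, the decoys and bystanders are unmoved, and the gripper is clear. Handing in.

```bash
python3 -c "
from rig import job
print(job.hand_in())"
```

```text
the job is handed in; nothing more can be done
None
```

I handed the job in at about 29 s of the 72 s allowed; no verdict came back. The lever is on its tightening stop, the handle free-wheeled back at 1–2 N with no jaw movement seen, and the jaw now holds the module against the end stop. I stopped when the grip force rose about 4 N, roughly 45–50 N of clamping by the text's figures, and left the arm clear of everything.

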